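# Log two cells and tick off the field

## Task

Log the field just read at the microscope, pressing with closed fingertips only: on the eight-key cell counter in front of you press the third key from the left fully down and let it rise, then the sixth key from the left in the same way, and last press the thumb lever of the hand tally counter fully down and let it rise. Press no other key; do not pick up, tip or shove the tally counter, and leave everything else on the bench as it stands.

Things in the scene. Friction and masses are not known exactly. Their poses are not given: they have to be found in the camera images.
- diff_counter: eight-key cell counter, a green desk instrument with display and lever keys with blue caps (the fourth cap from the left is white), 175 x 255 x 84 mm, fixed to the bench. Origin at the centre of its underside; its x axis points to its back, y to its left (towards the first key), z up. The keys stand in a row along the low front edge, 28 mm apart, first key at y = +98 mm, eighth at y = -98 mm. Behind the keys the case rises to its 84 mm high back
- key3_top (a point): middle of the top of key 3, counted from the left as seen from the robot, 58.5 mm above the bench when up; the cap is 15 mm deep, 13 mm wide, tilted 8 degrees, and goes down 6 mm. Axes as the counter's; the point moves with the key
- key6_top (a point): middle of the top of key 6, counted from the left as seen from the robot, 58.5 mm above the bench when up; the cap is 15 mm deep, 13 mm wide, tilted 8 degrees, and goes down 6 mm. Axes as the counter's; the point moves with the key
- diff_counter_key_0 (a joint): key 1 from the left: angle in rad, 0 when up, 0.157 fully down (6 mm at the cap); sprung, about 1.2 N holds it fully down, rises by itself in about half a second
- diff_counter_key_1 (a joint): key 2 from the left: angle in rad, 0 when up, 0.157 fully down (6 mm at the cap); sprung, about 1.2 N holds it fully down, rises by itself in about half a second
- diff_counter_key_2 (a joint): key 3 from the left: angle in rad, 0 when up, 0.157 fully down (6 mm at the cap); sprung, about 1.2 N holds it fully down, rises by itself in about half a second
- diff_counter_key_3 (a joint): key 4 from the left: angle in rad, 0 when up, 0.157 fully down (6 mm at the cap); sprung, about 1.2 N holds it fully down, rises by itself in about half a second
- diff_counter_key_4 (a joint): key 5 from the left: angle in rad, 0 when up, 0.157 fully down (6 mm at the cap); sprung, about 1.2 N holds it fully down, rises by itself in about half a second
- diff_counter_key_5 (a joint): key 6 from the left: angle in rad, 0 when up, 0.157 fully down (6 mm at the cap); sprung, about 1.2 N holds it fully down, rises by itself in about half a second
- diff_counter_key_6 (a joint): key 7 from the left: angle in rad, 0 when up, 0.157 fully down (6 mm at the cap); sprung, about 1.2 N holds it fully down, rises by itself in about half a second
- diff_counter_key_7 (a joint): key 8 from the left: angle in rad, 0 when up, 0.157 fully down (6 mm at the cap); sprung, about 1.2 N holds it fully down, rises by itself in about half a second
- tally: hand tally counter, loose, lying flat on the bench: round silver-white body 45 mm across and 20 mm high with a thumb lever on top and a reset knob on its rim. Origin on the underside, 3 mm from the middle of the body; y points away from the reset knob, z up; about 0.12 kg
- tally_lever_end (a point): middle of the free end of the tally's lever, on its upper side, 26 mm above the bench when up. The lever is a flat strip 9 mm wide (along x) that runs 26 mm from here along the tally's +y axis to its hinge; a fingertip that only just overlaps this free end presses it most easily. Axes as the tally's
- tally_lever (a joint): the tally's thumb lever: angle in rad, 0 when up, 0.175 fully down (4.5 mm at its free end, then 1 mm above the round body); sprung, about 1 N at the free end holds it down, twice that half-way to the hinge; it rises by itself in about half a second
- jar: white specimen jar with a ribbed white lid and a green band, 53 mm across, 62 mm tall; loose, a bystander to leave alone. Origin at the centre of its underside, z up
- timer: small white desk timer on a wedge, 66 x 64 x 28 mm, with a display and three small buttons; loose, a bystander to leave alone. Origin at the centre of its underside, z up
- petri: closed petri dish with pink contents, 55 mm across, 14 mm tall; loose, a bystander to leave alone. Origin at the centre of its underside, z up
- saline: small white dropper bottle with a red cap, 29 mm across, 50 mm tall; loose, a bystander to leave alone. Origin at the centre of its underside, z up
There are look-alikes about, which are no part of the job. What is shaped like the tally but yellow is not meant.

How it is judged (in metres and radians):
On the way, in this order (a step that is already met when the one before it is completed fails the run):
1. the third key is pressed fully down, the sixth key and the tally lever being up (value of joint diff_counter_key_2 above 0.125 rad and value of joint each of diff_counter_key_5, tally_lever below 0.04 rad), for 0.05 s.
2. the third key has risen (value of joint each of diff_counter_key_2, diff_counter_key_5, tally_lever below 0.04 rad), for 0.05 s.
3. then the sixth key is pressed fully down (value of joint diff_counter_key_5 above 0.125 rad and value of joint each of diff_counter_key_2, tally_lever below 0.04 rad), for 0.05 s.
4. the sixth key has risen (all of step 2), for 0.05 s.
5. last the tally lever is pressed fully down, the keys being up (value of joint tally_lever above 0.135 rad and value of joint each of diff_counter_key_2, diff_counter_key_5 below 0.04 rad), for 0.05 s.
At the end, for the whole second after the job is handed in: All eight keys and the tally lever are up again (within 0.04 rad), the tally lies flat and at rest within 25 mm of where it lay, and the jar, timer, petri dish and dropper bottle stand upright within 20 mm of where they stood (all of step 4 and value of joint each of diff_counter_key_0, diff_counter_key_1, diff_counter_key_3, diff_counter_key_4, diff_counter_key_6, diff_counter_key_7 below 0.04 rad and angle between each of tally, jar, timer, petri, saline's own z axis and vertical below 0.1 rad and height (world z) of tally below 0.004 m and distance of tally from where it was at the start of the episode below 0.025 m and linear speed of tally below 0.02 m/s and distance of each of jar, timer, petri, saline from where it was at the start of the episode below 0.02 m); the robot touches nothing.
It fails at once if another key of the counter is pressed half-way or more (value of joint any of diff_counter_key_0, diff_counter_key_1, diff_counter_key_3, diff_counter_key_4, diff_counter_key_6, diff_counter_key_7 above 0.08 rad).
It fails at once if the tally counter is lifted (8 mm), tipped (0.3 rad) or shoved (25 mm) (height (world z) of tally above 0.008 m or angle between tally's own z axis and vertical above 0.3 rad or distance of tally from where it was at the start of the episode above 0.025 m).
It fails at once if a bystander is moved by 20 mm or knocked over (distance of any of jar, timer, petri, saline from where it was at the start of the episode above 0.02 m or angle between any of jar, timer, petri, saline's own z axis and vertical above 0.4 rad).
It also fails if it takes over 54 s, if anything falls off the work surface, if the arm or the gripper's body presses on something with over 40 N, if the wrist force passes 120 N, or if a joint passes its speed limit or range.

## Robot

A 6-joint arm with a two-finger parallel gripper is mounted at the origin on the work surface; the furniture and walls round the work are solid. World frame = base frame: x ahead of the robot, y to its left, z up, the work surface at z = 0. Lengths are in mm, angles in rad, forces in N, time in s.
With the tool pointing down it reaches from about 400 to 925 mm from the base axis. Payload 12.5 kg.
Tool frame: the origin (TCP) lies at the very end of the fingers, on their centre line; the grasp point (between the pads) lies grip_depth behind it (grip_depth is the distance from the TCP to the grasp point, in mm); z points along the fingers, y is the line along which they close (so a half turn about z gives the same grasp; the last joint's range is limited). The gripper opens to 95 mm and grips with 3 to 60 N. Pads are 20 mm wide; open, the fingers measure 119 mm over their backs; the gripper's body (75 mm by 180 mm) begins 59 mm behind the grasp point.
Start: joints at [-1.346, 0.491, 1.559, -0, 1.092, -0.106], TCP at [203.023, -591.125, 214.661] pointing down, gripper open.
Joint ranges: [-3.1, 3.1], [-0.84, 2.19], [0.05, 2.79], [-1.13, 4.28], [0.06, 2.93], [-2.69, 2.69]. Speed limits (rad/s): [2.22, 2.22, 2.79, 3.14, 3.14, 3.14].

## Interface

Orientations are given as [roll, pitch, yaw] about the fixed x, y, z axes, in that order (R = Rz(yaw) Ry(pitch) Rx(roll)).
In Python, from cell import state, read_camera, job_done, grip_depth gives the robot as it stands.
- The arm moves only by the tool drive_tool, never from a script. Its argument "targets" is a list of rows, each an object with "jaw": the opening, from 0 (shut) to 1 (fully open); "travel": the shift along the tool's x, y, z in m, a list of three; "twist": the turn about the tool's z in rad. In form: [{"jaw": jaw, "travel": [tx, ty, tz], "twist": twist}, ...]. A call has 1 to 8 rows; each row is the pose to reach, as a shift and turn from the pose commanded when the call began, along the tool's axes at that moment; what a row does not reach only later rows make up. A row lasts 1/12 s, in which the tool goes at most 41.7 mm and 7.16 degrees, less where a joint would pass 70% of its speed; a pose out of reach is approached as far as the arm can. A call with a gripper value outside its range is refused whole. The fingers move at their own pace and stop on an object; the grip force is fixed at half the most. Time passes only in rows, so rows that repeat a pose let the fingers close. It gives the time, the measured TCP pose, the force, the opening and the grip force at its end, in the units of the state.
- state(): the state, without advancing time (a new reading comes with each control period).
- read_camera(name): name is "side" or "top"; returns a dict with "frame" (384x512x3 uint8, red, green, blue), "fx", "fy", "cx", "cy" (pixels), "R" (3x3) and "t" (3): a world point X has camera coordinates R X + t. Camera axes: x right, y down, z forward; pixel columns grow to the right and rows downward; lengths in mm; the calibration is good to about 2 mm. A picture is of the moment at which its call begins. There is no depth.
- job_done(): hands the job in; it is judged then, once.
The state is a dict: "t": time; "joints": joint angles; "qvel": joint speeds; "tau": joint torques, N m; "eef_pos": TCP position; "tcp_rot": TCP orientation; "ft_force": force on the tool from outside, world axes, zero at the start; "moment": the same for the moment, N m; "opening": opening from 0.0 (shut) to 1.0 (fully open); "grip_force": force on a finger pad.
Only numpy, scipy, OpenCV 4.12 (cv2) and the standard library are available. Lean on these libraries where they do the work, as an engineer would, in place of code of your own. Each camera call takes 0.05 s, during which the arm holds its last target. There are 200 camera calls.

## Working session

There is one attempt and no reset: what is moved stays moved. The work goes in short steps, Python scripts to look and compute and a tool call to move; the robot and the scene stay as the last step left them, time stands still between calls to the robot, and variables do not carry over. Pictures are saved under pics/ and viewed, at most 10 in all, crops included, and the job is handed in when it is done.

Besides the shell and the picture viewer there is one more tool, called after "Emit:" as a command line: name --argument value ..., lists and objects as JSON in quotes. drive_tool: Moves the arm, as the interface text tells. Its arguments: {"type":"object","properties":{"targets":{"type":"array"}},"required":["targets"]}

```bash
mkdir -p pics
cat > h.py <<'E'
import numpy as np,cv2
from cell import state,read_camera,job_done,grip_depth
def ray(c,u,v,z):
    R=np.array(c["R"]);t=np.array(c["t"])
    o=-R.T@t; d=R.T@np.array([(u-c["cx"])/c["fx"],(v-c["cy"])/c["fy"],1])
    return o+d*(z-o[2])/d[2]
def proj(c,X):
    p=np.array(c["R"])@np.array(X)+np.array(c["t"]); return c["fx"]*p[0]/p[2]+c["cx"],c["fy"]*p[1]/p[2]+c["cy"]
E
python3 - <<'E'
from h import *
for n in ("top","side"):
    c=read_camera(n); np.savez(n+"0.npz",**c)
    cv2.imwrite(f"pics/{n}0.png",cv2.resize(c["frame"][:,:,::-1],(768,576),interpolation=cv2.INTER_CUBIC))
    R=np.array(c["R"]);print(n,R.round(2).tolist(),(-R.T@np.array(c["t"])).round(),c["fx"])
s=state();print(s["eef_pos"],s["tcp_rot"],s["ft_force"],s["opening"],s["t"],grip_depth)
E
```

```text
top [[0.03, -1.0, 0.02], [-0.99, -0.03, -0.13], [0.13, -0.02, -0.99]] [ 363.  -26. 1047.] 368.35528439634106
side [[0.98, -0.2, 0.01], [-0.08, -0.48, -0.87], [0.18, 0.85, -0.49]] [ 327. -907.  569.] 364.7496477002874
[ 202.95984325 -590.89142504  214.13208322] [-3.14060933e+00 -8.82296067e-05  3.30791695e-01] [-0.66787906  0.28120567  0.07384697] 0.9986630786660228 0.1 18.8
```

View pics/top0.png

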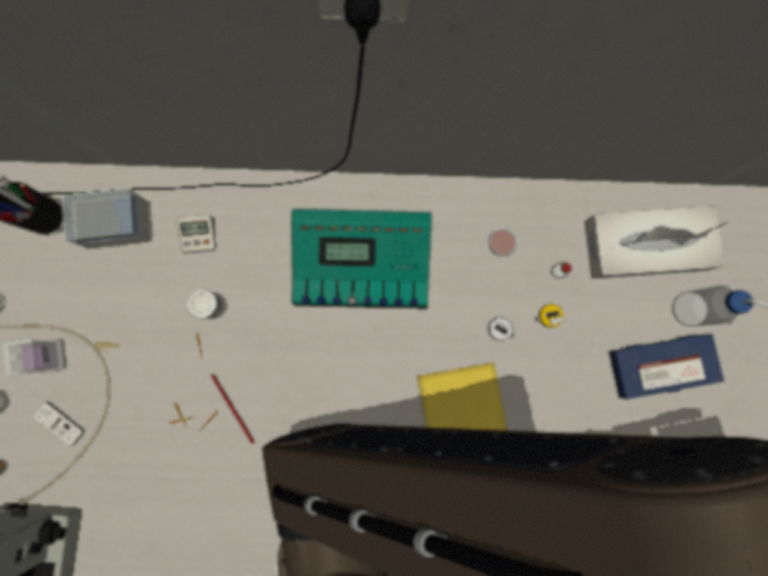

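View pics/side0.png

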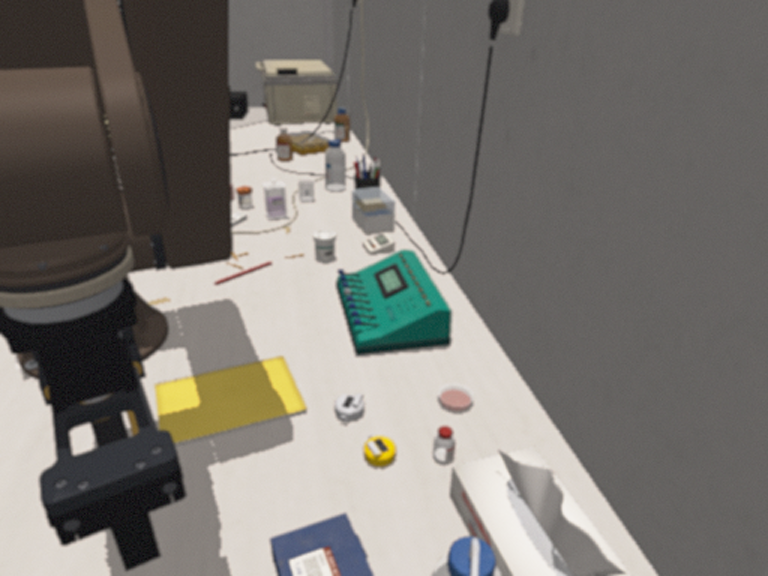

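The top view shows the counter at about x 291–431, y 208–308, with its key caps along y≈300. There are two tally-shaped things: silver-white at (500,328) and yellow at (551,316). The silver-white one fits the description and the yellow is the decoy. Next I'll take an enlarged crop and measure.

Run:
```python
from h import *
t=dict(np.load("top0.npz"));s=dict(np.load("side0.npz"))
f=t["frame"];hsv=cv2.cvtColor(f,cv2.COLOR_RGB2HSV)
# key caps
m=cv2.inRange(hsv,(108,90,30),(135,255,255)); m[:180]=0;m[215:]=0;m[:,:190]=0;m[:,292:]=0
n,l,st,ce=cv2.connectedComponentsWithStats(m)
for i in range(1,n):
    if st[i,4]>2: print("cap",ce[i].round(1),st[i],ray(t,*ce[i],58.5).round(1))
g=cv2.inRange(hsv,(70,90,60),(95,255,255));g[:,:180]=0;g[:,300:]=0
k=max(cv2.findContours(g,0,2)[0],key=cv2.contourArea);r=cv2.minAreaRect(k);print("green",r,cv2.boxPoints(r).round(1).tolist())
# tally
b=cv2.inRange(f,(205,205,205),(255,255,255));print(f[205:235,315:350].mean(2).astype(int)[::3,::2])
crop=lambda im,x,y,w,h,k:cv2.resize(im[y:y+h,x:x+w,::-1],(w*k,h*k),interpolation=cv2.INTER_CUBIC)
A=crop(f,190,180,100,30,8); B=np.hstack([crop(f,315,200,66,40,6),crop(s["frame"],215,255,67,60,6)[:240]]);B=np.pad(B,((0,0),(0,800-B.shape[1]),(0,0)))
cv2.imwrite("pics/crop1.png",np.vstack([A,B]))
```

```text
cap [203.2 199.2] [202 198   3   3   6] [459.9  89.2  58.5]
cap [213.5 200. ] [213 199   2   3   6] [458.4  61.4  58.5]
cap [223.8 200.2] [223 199   3   3   6] [458.7  33.7  58.5]
cap [244.6 200.2] [244 199   2   3   5] [460.2 -22.2  58.5]
cap [254.9 200.9] [254 200   3   3   8] [459.2 -49.9  58.5]
cap [265.3 201. ] [264 200   3   3   7] [459.6 -78.   58.5]
cap [275.5 201. ] [275 200   2   3   6] [ 460.4 -105.6   58.5]
green ((240.02081298828125, 171.6468505859375), (91.50935363769531, 62.786197662353516), 1.3971810340881348) [[193.5, 201.89999389648438], [195.0, 139.10000610351562], [286.5, 141.39999389648438], [285.0, 204.10000610351562]]
[[167 168 167 167 167 166 167 166 166 166 165 165 164 165 165 166 167 167]
 [167 165 167 167 166 165 167 166 166 166 167 165 166 165 166 165 167 167]
 [165 166 166 166 165 165 161 145 147 154 150 159 163 164 163 164 164 165]
 [166 165 166 166 163 150 129 160 171 179 186 184 161 159 163 164 164 165]
 [164 164 165 165 159 126 154 161  92 113 145 169 178 156 161 164 164 164]
 [164 165 166 166 160 121 152 182 145  94  58  97 169 155 159 164 164 164]
 [161 163 164 165 164 148 128 172 192 187 170 158 161 128 149 163 164 165]
 [163 161 164 163 164 162 155 142 145 156 157 158 158 157 161 163 164 162]
 [164 163 165 165 164 164 163 163 163 164 162 162 164 162 163 163 163 164]
 [163 164 163 163 163 165 163 162 163 164 162 163 163 162 162 163 164 164]]
```

View pics/crop1.png

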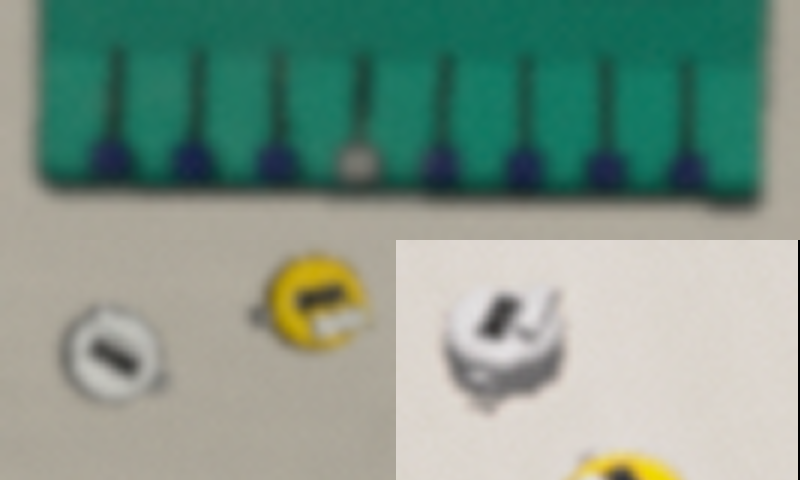

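The crop shows the counter's fourth cap (white) at (358,160). The silver-white tally is at (112,355) with its black window and its knob at lower right (163,382), and the yellow look-alike is at (318,303). I'll use the silver one. Next I need the lever geometry. The yellow twin shows the lever clearly, so I'll take only the shape from it.

Run:
```python
from h import *
t=dict(np.load("top0.npz"));s=dict(np.load("side0.npz"))
P=lambda x,y:(315+x/6-.5,200+(y-240)/6-.5)   # crop->px top
S=lambda x,y:(215+(x-396)/6-.5,255+(y-240)/6-.5)
def frame(c,k,zc=20,zk=10):
    c=ray(t,*P(*c),zc);k=ray(t,*P(*k),zk);y=(c-k)[:2];y/=np.linalg.norm(y);x=np.array([y[1],-y[0]]);return c[:2],x,y
hsv=cv2.cvtColor(t["frame"],cv2.COLOR_RGB2HSV)
def disc(m):
    k=max(cv2.findContours(m,0,2)[0],key=cv2.contourArea);return cv2.minEnclosingCircle(k)
c,x,y=frame((318,303),(257,316));print("yellow",c,y)
for p in((312,332),(370,318)): d=ray(t,*P(*p),26)[:2]-c;print("lever rel x,y",d@x,d@y)
c,x,y=frame((112,355),(163,382));print("silver",c,"x",x,"y",y,"yaw of y",np.arctan2(y[1],y[0]))
w=[ray(t,*P(*p),20)[:2] for p in((138,368),(92,345))];d=w[1]-w[0];print("window dir",d/np.linalg.norm(d))
for p in((528,333),(557,295)): q=ray(s,*S(*p),26)[:2];print("side lever",q,"rel",(q-c)@x,(q-c)@y)
q=ray(s,*S(505,318),20)[:2];print("side body/center",ray(s,*S(505,328),20)[:2],"knob",ray(s,*S(487,402),8)[:2])
f=s["frame"];h=cv2.cvtColor(f,cv2.COLOR_RGB2HSV)
m=cv2.inRange(h,(108,80,20),(135,255,255));m[:,:220]=0;m[:,256:]=0;m[:175]=0;m[230:]=0
n,l,st,ce=cv2.connectedComponentsWithStats(m)
for i in range(1,n):
    if st[i,4]>3: print("side cap",ce[i].round(1),st[i],ray(s,*ce[i],57).round(1))
B=lambda im,x,y,w,hh,k:cv2.resize(im[y:y+hh,x:x+w,::-1],(w*k,hh*k),interpolation=cv2.INTER_CUBIC)
cv2.imwrite("pics/crop2.png",np.hstack([B(f,218,258,32,25,12),B(f,240,285,32,25,12)]))
```

```text
yellow [ 446.13160062 -367.84544918] [ 0.23222099 -0.97266305]
lever rel x,y 12.517591209616223 -8.1172823345866
lever rel x,y 11.780290776320902 20.055461729382706
silver [ 419.18559363 -270.96392325] x [ 0.91743155 -0.39789364] y [0.39789364 0.91743155] yaw of y 1.161576553082052
window dir [0.42554977 0.90493502]
side lever [ 426.89866059 -290.41648619] rel 14.816262147984286 -14.777414626613115
side lever [ 441.2240138 -271.1803683] rel 20.30486407060566 8.570373821440164
side body/center [ 419.97729329 -279.2629452 ] knob [ 409.20132583 -304.58923581]
side cap [232.5 198.5] [232 198   2   2   4] [459.4 -27.4  57. ]
side cap [234.5 203.5] [234 203   2   2   4] [460.5 -55.5  57. ]
side cap [236.  208.8] [235 208   3   2   4] [460.1 -83.5  57. ]
side cap [238.  214.5] [237 214   3   2   6] [ 460.5 -112.7   57. ]
```

View pics/crop2.png

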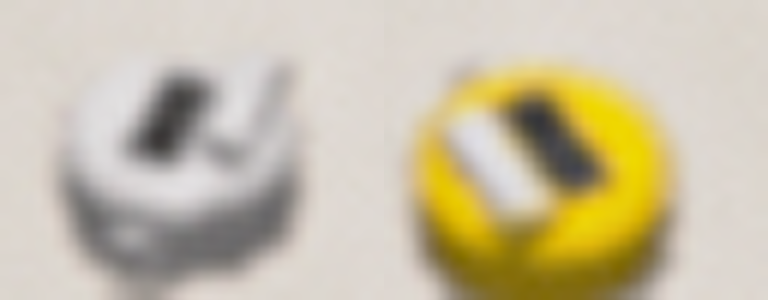

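The right-hand crop confirms the target: silver tally, left of the yellow one, lever free end at about (222,150) in the crop, next to the window. Now I'll close the jaw and fly towards key 3.

Emit:
drive_tool --targets '[{"jaw": 0, "travel": [0.027, -0.032, 0], "twist": 0.05}, {"jaw": 0, "travel": [0.054, -0.064, 0], "twist": 0.1}, {"jaw": 0, "travel": [0.081, -0.096, 0], "twist": 0.15}, {"jaw": 0, "travel": [0.108, -0.128, 0], "twist": 0.2}, {"jaw": 0, "travel": [0.135, -0.16, 0], "twist": 0.25}, {"jaw": 0, "travel": [0.162, -0.192, 0], "twist": 0.3}, {"jaw": 0, "travel": [0.189, -0.224, 0], "twist": 0.331}, {"jaw": 0, "travel": [0.216, -0.256, 0], "twist": 0.331}]'

```text
t: 0.77
eef_pos: [323.7, -278.4, 214.6]
tcp_rot: [-3.142, -0.0, -0.003]
ft_force: [1.5, -1.1, 0.3]
opening: 0.495
grip_force: 0.0
```

Emit:
drive_tool --targets '[{"jaw": 0, "travel": [0.016, -0.039, 0], "twist": 0}, {"jaw": 0, "travel": [0.032, -0.078, 0], "twist": 0}, {"jaw": 0, "travel": [0.048, -0.117, 0], "twist": 0}, {"jaw": 0, "travel": [0.064, -0.156, 0], "twist": 0}, {"jaw": 0, "travel": [0.08, -0.195, 0], "twist": 0}, {"jaw": 0, "travel": [0.096, -0.234, 0], "twist": 0}, {"jaw": 0, "travel": [0.112, -0.273, 0], "twist": 0}, {"jaw": 0, "travel": [0.128, -0.313, 0], "twist": 0}]'

```text
t: 1.43
eef_pos: [450.1, 30.3, 214.6]
tcp_rot: [3.141, -0.0, -0.0]
ft_force: [1.3, -0.8, 0.6]
opening: 0.007
grip_force: 0.0
```

Emit:
drive_tool --targets '[{"jaw": 0, "travel": [0, 0, 0.04], "twist": 0}, {"jaw": 0, "travel": [0, 0, 0.08], "twist": 0}, {"jaw": 0, "travel": [0, 0, 0.12], "twist": 0}, {"jaw": 0, "travel": [0, 0, 0.135], "twist": 0}, {"jaw": 0, "travel": [0, 0, 0.135], "twist": 0}]'

```text
t: 1.85
eef_pos: [448.1, 28.4, 76.5]
tcp_rot: [-3.141, 0.006, 0.0]
ft_force: [-0.9, -0.0, 0.4]
opening: 0.005
grip_force: 0.0
```

Run:
```python
from h import *
print(state()["eef_pos"],state()["opening"])
out=[]
for n,(x,y,w,hh) in (("top",(190,170,66,50)),("side",(195,140,66,50))):
    c=read_camera(n);np.savez(n+"1.npz",**c)
    print(n,"tcp px",proj(c,state()["eef_pos"]))
    out.append(cv2.resize(c["frame"][y:y+hh,x:x+w,::-1],(w*6,hh*6),interpolation=cv2.INTER_CUBIC))
cv2.imwrite("pics/k3.png",np.hstack(out))
```

```text
[448.12406455  28.38494719  76.52896102] 0.005430146930886615
top tcp px (np.float64(225.33502672154623), np.float64(203.11675050792277))
side tcp px (np.float64(226.23900322683141), np.float64(182.6158100529821))
```

View pics/k3.png

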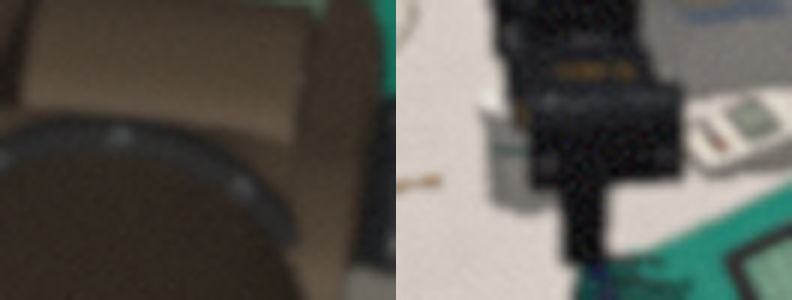

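The side crop shows the closed tip at about (585,262), right above the third key, within 1 px of the TCP projection. Next is a sideways correction, letting it settle.

Emit:
drive_tool --targets '[{"jaw": 0, "travel": [0.005, -0.003, 0], "twist": 0}, {"jaw": 0, "travel": [0.005, -0.003, 0], "twist": 0}, {"jaw": 0, "travel": [0.005, -0.003, 0], "twist": 0}]'

```text
t: 2.2
eef_pos: [455.8, 31.2, 80.8]
tcp_rot: [3.141, -0.003, -0.0]
ft_force: [-0.0, -0.0, -0.7]
opening: 0.005
grip_force: 0.0
```

Emit:
drive_tool --targets '[{"jaw": 0, "travel": [-0.001, -0.002, 0.01], "twist": 0}, {"jaw": 0, "travel": [-0.001, -0.002, 0.018], "twist": 0}, {"jaw": 0, "travel": [-0.001, -0.002, 0.022], "twist": 0}, {"jaw": 0, "travel": [-0.001, -0.002, 0.025], "twist": 0}, {"jaw": 0, "travel": [-0.001, -0.002, 0.027], "twist": 0}, {"jaw": 0, "travel": [-0.001, -0.002, 0.027], "twist": 0}, {"jaw": 0, "travel": [-0.001, -0.002, 0.027], "twist": 0}]'

```text
t: 2.78
eef_pos: [453.9, 33.1, 52.7]
tcp_rot: [3.141, -0.0, -0.0]
ft_force: [-0.3, 0.2, 2.4]
opening: 0.002
grip_force: 0.6
```

Emit:
drive_tool --targets '[{"jaw": 0, "travel": [0, 0, 0.001], "twist": 0}, {"jaw": 0, "travel": [0, 0, 0.002], "twist": 0}, {"jaw": 0, "travel": [0, 0, 0.002], "twist": 0}]'

```text
t: 3.03
eef_pos: [453.9, 33.1, 51.6]
tcp_rot: [3.141, -0.001, -0.0]
ft_force: [-5.3, -0.0, 21.3]
opening: 0.002
grip_force: 10.6
```

The key is on its stop: force went from 2.4 to 21 N within 1 mm. Now lift, let it rise and go over key 6.

Emit:
drive_tool --targets '[{"jaw": 0, "travel": [0, 0, -0.015], "twist": 0}, {"jaw": 0, "travel": [0, 0, -0.031], "twist": 0}, {"jaw": 0, "travel": [0, 0, -0.031], "twist": 0}, {"jaw": 0, "travel": [0, 0.03, -0.031], "twist": 0}, {"jaw": 0, "travel": [0, 0.06, -0.031], "twist": 0}, {"jaw": 0, "travel": [0, 0.084, -0.031], "twist": 0}, {"jaw": 0, "travel": [0, 0.084, -0.031], "twist": 0}, {"jaw": 0, "travel": [0, 0.084, -0.031], "twist": 0}]'

```text
t: 3.7
eef_pos: [453.9, -51.8, 81.2]
tcp_rot: [3.141, -0.0, -0.003]
ft_force: [-0.3, 0.2, -0.6]
opening: 0.004
grip_force: 0.0
```

Run:
```python
from h import *
print(state()["eef_pos"],state()["ft_force"])
c=read_camera("side");a=np.load("side0.npz")["frame"]
B=lambda im:cv2.resize(im[170:225,215:265,::-1],(400,440),interpolation=cv2.INTER_CUBIC)
cv2.imwrite("pics/k6.png",np.hstack([B(a),B(c["frame"])]))
```

```text
[453.8830048  -51.76005893  81.20682674] [-0.26312941  0.24661403 -0.58513006]
```

View pics/k6.png

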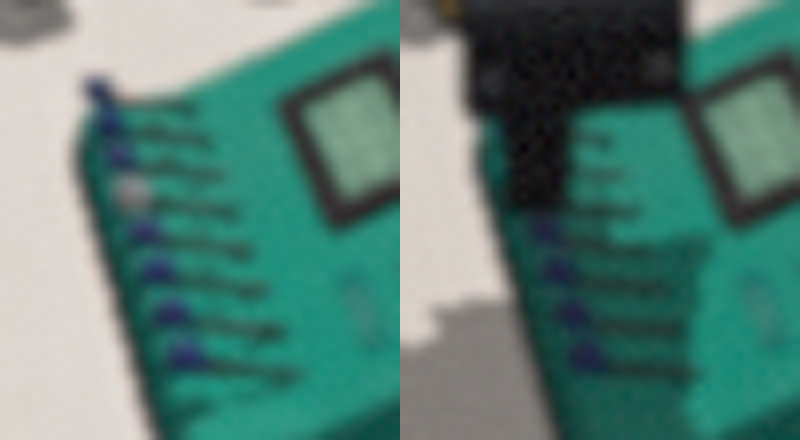

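The right crop shows the tip (540,210) hovering behind cap 6 at (558,270), with caps 5–8 up. Shift 2 mm to the right and press key 6.

Emit:
drive_tool --targets '[{"jaw": 0, "travel": [0, 0.002, 0.01], "twist": 0}, {"jaw": 0, "travel": [0, 0.002, 0.019], "twist": 0}, {"jaw": 0, "travel": [0, 0.002, 0.024], "twist": 0}, {"jaw": 0, "travel": [0, 0.002, 0.027], "twist": 0}, {"jaw": 0, "travel": [0, 0.002, 0.029], "twist": 0}, {"jaw": 0, "travel": [0, 0.002, 0.0305], "twist": 0}, {"jaw": 0, "travel": [0, 0.002, 0.0305], "twist": 0}, {"jaw": 0, "travel": [0, 0.002, 0.0305], "twist": 0}]'

```text
t: 4.42
eef_pos: [453.3, -52.3, 51.8]
tcp_rot: [-3.141, 0.001, 0.0]
ft_force: [-5.2, 2.8, 14.8]
opening: 0.003
grip_force: 7.7
```

Emit:
drive_tool --targets '[{"jaw": 0, "travel": [0, 0, -0.02], "twist": 0}, {"jaw": 0, "travel": [0, 0, -0.05], "twist": 0}, {"jaw": 0, "travel": [-0.003, 0.03, -0.06], "twist": 0.1}, {"jaw": 0, "travel": [-0.007, 0.07, -0.06], "twist": 0.2}, {"jaw": 0, "travel": [-0.012, 0.11, -0.06], "twist": 0.3}, {"jaw": 0, "travel": [-0.018, 0.15, -0.06], "twist": 0.4}, {"jaw": 0, "travel": [-0.023, 0.19, -0.06], "twist": 0.42}, {"jaw": 0, "travel": [-0.027, 0.225, -0.06], "twist": 0.42}]'

```text
t: 5.08
eef_pos: [426.4, -280.2, 111.4]
tcp_rot: [3.141, -0.001, -0.422]
ft_force: [1.3, 0.7, -0.5]
opening: 0.002
grip_force: 0.0
```

Emit:
drive_tool --targets '[{"jaw": 0, "travel": [0, 0, 0.03], "twist": 0}, {"jaw": 0, "travel": [0, 0, 0.05], "twist": 0}, {"jaw": 0, "travel": [0, 0, 0.06], "twist": 0}, {"jaw": 0, "travel": [0, 0, 0.06], "twist": 0}, {"jaw": 0, "travel": [0, 0, 0.06], "twist": 0}]'

```text
t: 5.5
eef_pos: [427.1, -277.6, 51.3]
tcp_rot: [-3.141, 0.0, -0.42]
ft_force: [-0.1, -0.5, 0.8]
opening: 0.01
grip_force: 0.0
```

Run:
```python
from h import *
p=np.array(state()["eef_pos"]);print(p,state()["tcp_rot"],state()["ft_force"])
c=read_camera("side");im=cv2.resize(c["frame"][225:295,195:285,::-1],(720,560),interpolation=cv2.INTER_CUBIC)
f=lambda X:tuple(int(v) for v in ((np.array(proj(c,X))-(195,225)+.5)*8))
print("tcp",f(p),"at z26",f([p[0],p[1],26]),"lever",f([427,-285.5,26]))
cv2.imwrite("pics/t1.png",im)
```

```text
[ 427.0523042  -277.55218759   51.30742564] [-3.14149637e+00  4.25002645e-04 -4.19553559e-01] [-0.05893583 -0.537387    0.79321899]
tcp (328, 263) at z26 (329, 333) lever (333, 352)
```

View pics/t1.png

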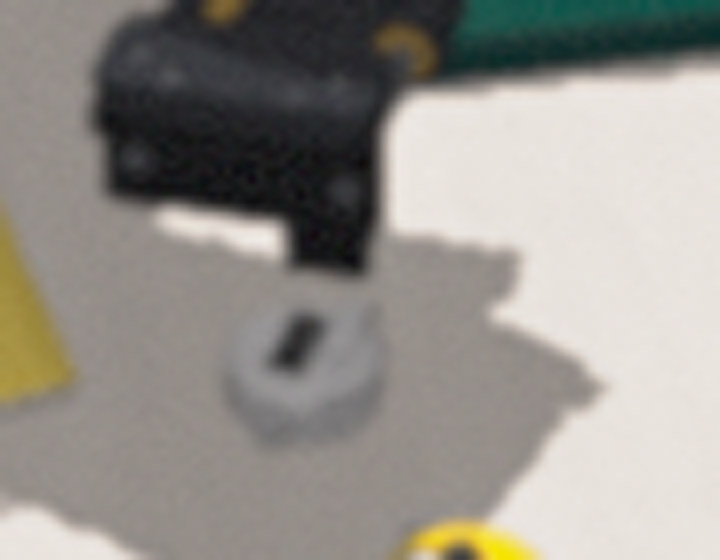

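The side view shows the tip (328,268) over the far part of the silver tally. The lever's free end, beside the window, is at about (335,360), so I need about 9 mm more towards the knob. Then down to just above the lever.

Emit:
drive_tool --targets '[{"jaw": 0, "travel": [0.003, 0.009, 0.008], "twist": 0}, {"jaw": 0, "travel": [0.003, 0.009, 0.015], "twist": 0}, {"jaw": 0, "travel": [0.003, 0.009, 0.021], "twist": 0}, {"jaw": 0, "travel": [0.003, 0.009, 0.021], "twist": 0}, {"jaw": 0, "travel": [0.003, 0.009, 0.021], "twist": 0}]'

```text
t: 5.97
eef_pos: [425.7, -287.1, 29.8]
tcp_rot: [-3.141, 0.001, -0.42]
ft_force: [0.1, 0.0, 0.0]
opening: 0.003
grip_force: 0.0
```

Run:
```python
from h import *
p=np.array(state()["eef_pos"]);print(p,state()["ft_force"])
c=read_camera("side");im=cv2.resize(c["frame"][240:290,210:260,::-1],(600,600),interpolation=cv2.INTER_CUBIC)
f=lambda X:tuple(int(v) for v in ((np.array(proj(c,X))-(210,240)+.5)*12))
print("tcp",f(p))
cv2.imwrite("pics/t2.png",im)
```

```text
[ 425.68698596 -287.12852198   29.79932238] [0.06389884 0.00217536 0.0248774 ]
tcp (314, 339)
```

View pics/t2.png

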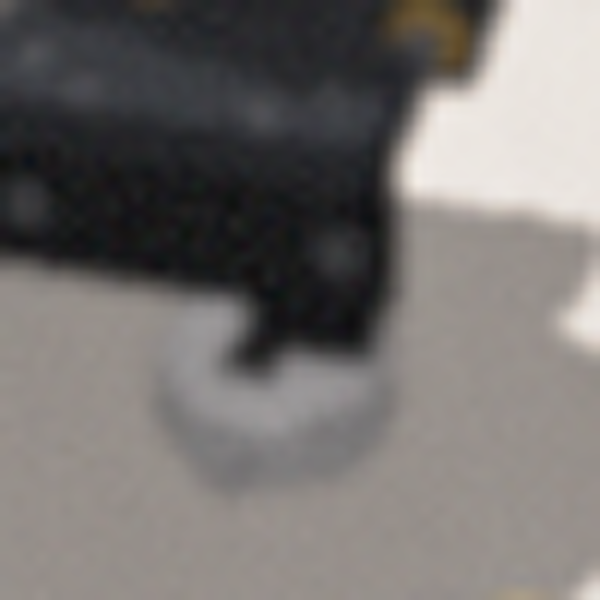

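Tip edge spans (270–380, 350), and the lever end is at about (318,366), so the tip fully overlaps it. Move 5 mm further to the knob side so it overlaps only the end, then press.

Emit:
drive_tool --targets '[{"jaw": 0, "travel": [0, 0.005, 0], "twist": 0}, {"jaw": 0, "travel": [0, 0.005, 0.002], "twist": 0}, {"jaw": 0, "travel": [0, 0.005, 0.004], "twist": 0}, {"jaw": 0, "travel": [0, 0.005, 0.006], "twist": 0}, {"jaw": 0, "travel": [0, 0.005, 0.007], "twist": 0}, {"jaw": 0, "travel": [0, 0.005, 0.007], "twist": 0}, {"jaw": 0, "travel": [0, 0.005, 0.007], "twist": 0}]'

```text
t: 6.6
eef_pos: [423.8, -291.8, 23.1]
tcp_rot: [3.142, 0.0, -0.42]
ft_force: [-0.3, -0.2, 0.2]
opening: 0.004
grip_force: 0.0
```

Emit:
drive_tool --targets '[{"jaw": 0, "travel": [0, 0, 0.001], "twist": 0}, {"jaw": 0, "travel": [0, 0, 0.001], "twist": 0}, {"jaw": 0, "travel": [0, 0, 0.001], "twist": 0}]'

```text
t: 6.85
eef_pos: [423.8, -291.8, 22.1]
tcp_rot: [3.142, -0.0, -0.42]
ft_force: [0.3, -0.1, -0.5]
opening: 0.008
grip_force: 0.0
```

Emit:
drive_tool --targets '[{"jaw": 0, "travel": [0, 0, 0.0007], "twist": 0}, {"jaw": 0, "travel": [0, 0, 0.0007], "twist": 0}, {"jaw": 0, "travel": [0, 0, 0.0007], "twist": 0}]'

```text
t: 7.1
eef_pos: [423.8, -291.9, 21.4]
tcp_rot: [3.142, -0.0, -0.42]
ft_force: [-0.3, -0.8, 0.2]
opening: 0.006
grip_force: 0.0
```

There was no contact force, so the tip probably missed the end. Lift, go 6 mm back towards the hinge and press again.

Emit:
drive_tool --targets '[{"jaw": 0, "travel": [0, 0, -0.009], "twist": 0}, {"jaw": 0, "travel": [0, -0.006, -0.009], "twist": 0}, {"jaw": 0, "travel": [0, -0.006, -0.009], "twist": 0}, {"jaw": 0, "travel": [0, -0.006, -0.005], "twist": 0}, {"jaw": 0, "travel": [0, -0.006, -0.002], "twist": 0}, {"jaw": 0, "travel": [0, -0.006, -0.001], "twist": 0}, {"jaw": 0, "travel": [0, -0.006, -0.001], "twist": 0}, {"jaw": 0, "travel": [0, -0.006, -0.001], "twist": 0}]'

```text
t: 7.77
eef_pos: [426.4, -286.4, 22.3]
tcp_rot: [-3.142, -0.0, -0.42]
ft_force: [1.0, 1.8, 1.9]
opening: -0.002
grip_force: 1.1
```

Emit:
drive_tool --targets '[{"jaw": 0, "travel": [0, 0, 0.0005], "twist": 0}, {"jaw": 0, "travel": [0, 0, 0.001], "twist": 0}, {"jaw": 0, "travel": [0, 0, 0.001], "twist": 0}]'

```text
t: 8.02
eef_pos: [426.5, -286.5, 21.8]
tcp_rot: [3.141, -0.001, -0.42]
ft_force: [0.8, 1.6, 10.7]
opening: 0.009
grip_force: 5.3
```

The stop is at 21.8 mm, as expected for the lever fully down. One confirming press 4 mm nearer the hinge should meet the stop slightly higher.

Emit:
drive_tool --targets '[{"jaw": 0, "travel": [0, 0, -0.01], "twist": 0}, {"jaw": 0, "travel": [0, -0.004, -0.01], "twist": 0}, {"jaw": 0, "travel": [0, -0.004, -0.01], "twist": 0}, {"jaw": 0, "travel": [0, -0.004, -0.005], "twist": 0}, {"jaw": 0, "travel": [0, -0.004, -0.002], "twist": 0}, {"jaw": 0, "travel": [0, -0.004, -0.0015], "twist": 0}, {"jaw": 0, "travel": [0, -0.004, -0.0015], "twist": 0}, {"jaw": 0, "travel": [0, -0.004, -0.0015], "twist": 0}]'

```text
t: 8.68
eef_pos: [428.0, -282.8, 22.8]
tcp_rot: [3.142, -0.0, -0.42]
ft_force: [0.3, 0.3, 6.7]
opening: 0.008
grip_force: 3.3
```

Emit:
drive_tool --targets '[{"jaw": 0, "travel": [0, 0, 0.0005], "twist": 0}, {"jaw": 0, "travel": [0, 0, 0.001], "twist": 0}, {"jaw": 0, "travel": [0, 0, 0.001], "twist": 0}]'

```text
t: 8.93
eef_pos: [428.1, -282.8, 22.4]
tcp_rot: [3.141, -0.001, -0.42]
ft_force: [-1.4, 2.8, 17.9]
opening: 0.004
grip_force: 8.2
```

Emit:
drive_tool --targets '[{"jaw": 0, "travel": [0, 0, -0.01], "twist": 0}, {"jaw": 0, "travel": [0, 0, -0.03], "twist": 0}, {"jaw": 0, "travel": [0, 0, -0.07], "twist": 0}, {"jaw": 0, "travel": [-0.03, 0, -0.1], "twist": 0}, {"jaw": 0, "travel": [-0.06, 0.03, -0.12], "twist": 0}, {"jaw": 0, "travel": [-0.06, 0.07, -0.15], "twist": 0}, {"jaw": 0, "travel": [-0.06, 0.09, -0.15], "twist": 0}, {"jaw": 0, "travel": [-0.06, 0.09, -0.15], "twist": 0}]'

```text
t: 9.6
eef_pos: [335.3, -344.6, 174.1]
tcp_rot: [3.139, -0.004, -0.423]
ft_force: [-0.8, 1.0, -0.4]
opening: 0.003
grip_force: 0.0
```

Run:
```python
from h import *
print(state()["eef_pos"],state()["ft_force"],state()["t"])
B=lambda n,im:cv2.resize(im[230:300,205:275,::-1] if n=="side" else im[150:240,200:350,::-1],None,fx=5 if n=="side" else 3,fy=5 if n=="side" else 3,interpolation=cv2.INTER_CUBIC)
c=read_camera("side")["frame"];a=np.load("side0.npz")["frame"]
cv2.imwrite("pics/end.png",np.hstack([B("side",a),B("side",c)]))
```

```text
[ 335.2942301  -344.59584671  174.1014834 ] [-0.81195724  1.02687623 -0.38877437] 9.6
```

View pics/end.png

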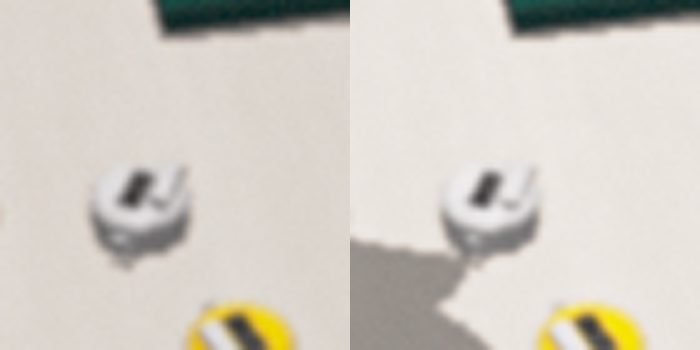

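The stop rose by 0.6 mm as expected, so the lever was down. The before and after crops show the tally unmoved at (140,205) and (490,205). Handing in.

```bash
python3 -c "from cell import job_done; print(job_done())"
```

```text
the job is handed in; nothing more can be done
None
```

I pressed and released key 3, then key 6, then the tally lever, feeling each reach its stop; the last picture shows the tally unmoved, and the job is handed in, with no verdict shown.

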